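# Jog the divider boards square in the corner of the tray

### The arm

A 6-joint arm with a two-finger parallel gripper is mounted at the origin on the work surface. World frame = base frame: x ahead of the robot, y to its left, z up, the work surface at z = 0. Lengths are in m, angles in degrees, forces in N, time in s.
With the tool pointing down it reaches from about 0.25 to 0.725 m from the base axis. Payload 9.7 kg.
Tool frame: the origin (TCP) lies at the very end of the fingers, on their centre line; the grasp point (between the pads) lies 19 mm behind it; z points along the fingers, y is the line along which they close (so a half turn about z gives the same grasp; the last joint's range is limited). The gripper opens to 85 mm and grips with 20 to 120 N. Pads are 22 mm wide; open, the fingers measure 114 mm over their backs; the gripper's body (76 mm by 85 mm) begins 54 mm behind the grasp point. The pads swing forward as they close: fully open they stand 13 mm farther back than shut.
Start: joints at [67.208, 4.979, 10.078, 95.1, 0, 90], TCP at [0.213, 0.507, 0.231] pointing down, gripper open.
Joint ranges: [-179.16, 179.16], [-48.56, 103.87], [-65.8, 70.77], [-126.05, 130.52], [-82.76, 87.17], [-180, 180]. Speed limits (degrees/s): [127.2, 127.2, 147.25, 180, 180, 180].

### API

Orientations are given as [roll, pitch, yaw] about the fixed x, y, z axes, in that order (R = Rz(yaw) Ry(pitch) Rx(roll)).
In Python, from workcell import bot gives the robot as it stands.
- The arm moves only by the tool arm_command, never from a script. Its argument "series" is a list of rows, each a list of 4 numbers: the shift along the tool's x, y, z in m, then the turn about the tool's z in rad. A call has exactly 5 rows; each row is the pose to reach, as a shift and turn from the pose commanded when the call began, along the tool's axes at that moment; what a row does not reach only later rows make up. A row lasts 1/10 s, in which the tool goes at most 50 mm and 8.59 degrees, less where a joint would pass 70% of its speed; a pose out of reach is approached as far as the arm can. A call with a gripper value outside its range is refused whole. "hand" is the finger opening in m, from 0 to 0.0854, set as the call begins (left out, the last holds). The fingers move at their own pace and stop on an object; "grip_force" is the grip in N (left out, the last holds). Time passes only in rows, so rows that repeat a pose let the fingers close, or fill a call up. It gives the time, the measured TCP pose, the force, the opening and the grip force at its end, in the units of the state.
- bot.get_obs(): the state, without advancing time (a new reading comes with each control period).
- bot.camera(name): name is "side" or "top"; returns a dict with "color" (384x512x3 uint8, blue, green, red), "camera_matrix" (3x3 intrinsics, pixels), "dist_coeffs" ([k1, k2, p1, p2, k3] as OpenCV has them; the pictures are not rectified), "xyz" and "orientation" of the camera in the world. Camera axes: x right, y up, looking along -z (the intrinsics and any distortion apply to the point x, -y, -z); pixel columns grow to the right and rows downward; lengths in m; the calibration is good to about 2 mm. A picture is of the moment at which its call begins. There is no depth.
- bot.job_done(): hands the job in; it is judged then, once.
Trained networks look in the newest picture that a camera, given by its name, has taken for a name from the list of things; names that differ only in an ending like _2 or _b are one class to them, and where a whole thing is asked for, a point or a joint stands for the part that bears it (a point fixed in the world has none). Each returns a list of dicts, best first, with "confidence" (0 to 1); they miss things now and then, are a little off and sometimes report something else, mostly with a low value. They report only what shows in the picture. A call takes as long as a camera call. They do not tell look-alikes from the thing itself.
- bot.find_in(camera, target): "location" ([column, row] in pixels, amid what is visible of it).
- bot.mark_of(camera, target): "location" ([column, row] in pixels: a listed point, or the origin of a listed thing).
The state is a dict: "time": time; "q": joint angles; "qd": joint speeds; "joint_efforts": joint torques, N m; "ee_pos": TCP position; "tcp_rot": TCP orientation; "wrist_force": force on the tool from outside, world axes, zero at the start; "torque": the same for the moment, N m; "opening": finger opening in m; "grasp_force": force on a finger pad.
Only numpy, scipy, OpenCV 4.12 (cv2) and the standard library are available. Lean on these libraries where they do the work, as an engineer would, in place of code of your own. Each camera call takes 0.05 s, during which the arm holds its last target. There are 200 camera calls.

### The job

Square up the scattered stack of five wooden divider boards on the blue jogging tray: tap and push their edges, without lifting them, until the whole stack sits flush in the tray's corner, every board tight against both the blue back fence and the yellow side guide. Tap gently enough that the clamped guide is not shoved out of its setting, and leave the other things on the bench alone.

Things in the scene. Friction and masses are not known exactly. Their poses are not given: they have to be found in the camera images.
- tray: Blue steel jogging tray, fixed to the bench. Origin at bench level; x points to its back fence (away from the robot at yaw 0), y to its left, z up. Floor plate 8 mm thick (top 8 mm above the origin), x -80 to +110 mm, y -130 to +150 mm. Front (-x) and right (-y) sides are open.
- fence_face (a point): Point on the inner face of the tray's rigid back fence, a blue wall across the whole back, top 58 mm above the bench. Axes as the tray's; the face is the plane tray x = +95 mm and looks to -x.
- guide_track (a point): Fixed point of the tray (y +105 mm) midway along the travel of the yellow side guide, not the guide itself. The guide is an upright plate square to the fence, tray x -50 to +90 mm, top 48 mm above the bench. Its face looks to -y and stands at y +90 to +120 mm, differently each time, unreported: find it by touch or sight. Its friction clamp slips above about 35 N; taps of 10 to 12 N are plenty.
- board1: The bottom board of the stack of five on the tray: a stiff, smoothly varnished wooden divider board, 100 mm (its x) by 130 mm (its y) by 7 mm thick, about 70 g, darker brown; origin at the centre of its underside. Starts flat, its axes within 7 degrees of the tray's, clear of fence and guide; slides freely.
- board2: The second board of the stack of five on the tray: a stiff, smoothly varnished wooden divider board, 100 mm (its x) by 130 mm (its y) by 7 mm thick, about 70 g, paler plywood; origin at the centre of its underside. Starts flat, its axes within 7 degrees of the tray's, clear of fence and guide; slides freely.
- board3: The third (middle) board of the stack of five on the tray: a stiff, smoothly varnished wooden divider board, 100 mm (its x) by 130 mm (its y) by 7 mm thick, about 70 g, darker brown; origin at the centre of its underside. Starts flat, its axes within 7 degrees of the tray's, clear of fence and guide; slides freely.
- board4: The fourth board of the stack of five on the tray: a stiff, smoothly varnished wooden divider board, 100 mm (its x) by 130 mm (its y) by 7 mm thick, about 70 g, paler plywood; origin at the centre of its underside. Starts flat, its axes within 7 degrees of the tray's, clear of fence and guide; slides freely.
- board5: The top board of the stack of five on the tray: a stiff, smoothly varnished wooden divider board, 100 mm (its x) by 130 mm (its y) by 7 mm thick, about 70 g, darker brown; origin at the centre of its underside. Starts flat, its axes within 7 degrees of the tray's, clear of fence and guide; slides freely.
- tape_roll: Bystander: roll of brown tape lying flat, 90 mm across, 48 mm tall; origin under its centre.
- carton_yellow: Bystander: small yellow carton 70 x 110 x 75 mm tall; origin under its centre.
- carton_orange: Bystander: small orange carton 70 x 90 x 60 mm tall; origin under its centre.
- spare_board: Bystander: a single spare divider board, 100 x 130 x 7 mm, lying on the bench outside the tray; not part of the stack; origin under its centre.
- marker_block: Bystander: dark wooden block 50 x 70 x 30 mm with two markers standing in it, 80 mm tall in all; origin under its centre.
- mailing_tube: Bystander: upright cardboard tube, 50 mm across, 160 mm tall; origin under its centre.
Things that resemble listed ones, but are neither listed nor needed, are in the scene too. Leave any black or turquoise look-alike of the board5 alone.

How it is judged (in metres and radians):
At the end, for the whole second after the job is handed in: All five boards lie flat in their order on the tray, at rest, each with its far edge within 2.5 mm of the back fence and its left edge within 2.5 mm of the side guide (measured at the board's middle), and square to the tray within 0.03 rad (x of board1 in the frame of tray between 0.0425 and 0.0475 m and y of guide_c0 in the frame of board1 between 0.0675 and 0.0725 m and angle between the y axis of each of board1, board2, board3, board4, board5 and the y axis of tray, either way round below 0.03 rad and z of board1 in the frame of tray between 0.005 and 0.011 m and linear speed of each of board1, board2, board3, board4, board5 below 0.01 m/s and x of board2 in the frame of tray between 0.0425 and 0.0475 m and y of guide_c0 in the frame of board2 between 0.0675 and 0.0725 m and z of board2 in the frame of tray between 0.012 and 0.018 m and x of board3 in the frame of tray between 0.0425 and 0.0475 m and y of guide_c0 in the frame of board3 between 0.0675 and 0.0725 m and z of board3 in the frame of tray between 0.019 and 0.025 m and x of board4 in the frame of tray between 0.0425 and 0.0475 m and y of guide_c0 in the frame of board4 between 0.0675 and 0.0725 m and z of board4 in the frame of tray between 0.026 and 0.032 m and x of board5 in the frame of tray between 0.0425 and 0.0475 m and y of guide_c0 in the frame of board5 between 0.0675 and 0.0725 m and z of board5 in the frame of tray between 0.033 and 0.039 m); the robot touches nothing.
It fails at once if the yellow side guide is shoved out of its clamped setting (more than 4 mm) (distance of guide_c0 from where it was at the start of the episode above 0.004 m).
It fails at once if a board of the stack is tipped or lifted out (tilted more than 20 degrees or raised more than 15 mm) (angle between any of board1, board2, board3, board4, board5's own z axis and vertical above 0.35 rad or height (world z) of board1 above 0.023 m or height (world z) of board2 above 0.03 m or height (world z) of board3 above 0.037 m or height (world z) of board4 above 0.044 m or height (world z) of board5 above 0.051 m).
It fails at once if a bystander is disturbed (moved more than 15 mm) (distance of any of tape_roll, carton_yellow, carton_orange, spare_board, marker_block, mailing_tube from where it was at the start of the episode above 0.015 m).
It also fails if it takes over 67 s, if anything falls off the work surface, if the arm or the gripper's body presses on something with over 40 N, if the wrist force passes 120 N, or if a joint passes its speed limit or range.

## Working session

There is one attempt and no reset: what is moved stays moved. The work goes in short steps, Python scripts to look and compute and a tool call to move; the robot and the scene stay as the last step left them, time stands still between calls to the robot, and variables do not carry over. Pictures are saved under pics/ and viewed, at most 10 in all, crops included, and the job is handed in when it is done.

Besides the shell and the picture viewer there is one more tool, called after "Call:" as a command line: name --pt "numbers of a row" for each row, then --argument value for the rest. arm_command: Moves the arm, as the interface text tells. Its arguments: {"type":"object","properties":{"series":{"type":"array"},"hand":{"type":"number"},"grip_force":{"type":"number"}},"required":["series"]}

```bash
mkdir -p pics; cat > h.py <<'E'
import numpy as np, cv2
from scipy.spatial.transform import Rotation as R
from workcell import bot
def ray(c,px):
    K=np.array(c["camera_matrix"]);d=np.array(c["dist_coeffs"])
    u=cv2.undistortPoints(np.array(px,float).reshape(-1,1,2),K,d).reshape(-1,2)
    o=np.array(c["orientation"])
    M=R.from_euler('xyz',o,degrees=True).as_matrix() if o.shape==(3,) else o
    return np.array(c["xyz"]),np.c_[u[:,0],-u[:,1],-np.ones(len(u))]@M.T
def onz(c,px,z):
    p,r=ray(c,px); return p+r*((z-p[2])/r[:,2])[:,None]
def proj(c,P):
    o=np.array(c["orientation"]);M=R.from_euler('xyz',o,degrees=True).as_matrix()
    q=(np.atleast_2d(P)-np.array(c["xyz"]))@M; q=q*[1,-1,-1]
    return cv2.projectPoints(q,np.zeros(3),np.zeros(3),np.array(c["camera_matrix"]),np.array(c["dist_coeffs"]))[0].reshape(-1,2)
E
python3 - <<'E'
from h import *
for n in("top","side"):
    c=bot.camera(n);cv2.imwrite(f"pics/{n}0.png",c["color"])
    print(n,c["xyz"],c["orientation"],np.array(c["camera_matrix"]).round(1).tolist(),c["dist_coeffs"])
    for t,z in(("tray",0),("fence_face",.04),("guide_track",.04),("board5",.036),("spare_board",0),("tape_roll",0)):
        print(t,[(np.round(m["location"],1).tolist(),round(m["confidence"],2),onz(c,m["location"],z)[0].round(3).tolist()) for m in bot.mark_of(n,t)[:3]])
print(bot.get_obs())
E
```

```text
top [0.42180383 0.00261663 1.08655597] [  6.1797697    0.81841126 -89.05738817] [[347.2, 0.0, 250.6], [0.0, 347.2, 193.6], [0.0, 0.0, 1.0]] [0.02132171 0.         0.         0.         0.        ]
tray [([289.2, 184.6], 0.6, [0.569, -0.101, 0.0])]
fence_face [([296.3, 154.8], 0.64, [0.656, -0.118, 0.04])]
guide_track [([256.3, 171.7], 0.55, [0.602, 0.003, 0.04]), ([297.7, 183.6], 0.28, [0.567, -0.123, 0.04])]
board5 [([296.6, 181.2], 0.88, [0.575, -0.12, 0.036]), ([383.1, 130.0], 0.88, [0.738, -0.385, 0.036]), ([281.3, 255.7], 0.85, [0.35, -0.075, 0.036])]
spare_board [([208.5, 170.8], 0.57, [0.61, 0.155, 0.0])]
tape_roll [([312.3, 135.8], 0.76, [0.728, -0.174, 0.0]), ([374.6, 224.9], 0.71, [0.447, -0.365, 0.0])]
side [ 0.44194054 -0.6408897   0.85929279] [38.71927653 -0.87210863 -6.55309249] [[394.6, 0.0, 255.4], [0.0, 394.6, 194.9], [0.0, 0.0, 1.0]] [0.02072886 0.         0.         0.         0.        ]
tray []
fence_face [([312.1, 235.4], 0.7, [0.654, -0.131, 0.04])]
guide_track [([282.3, 197.8], 0.87, [0.599, -0.007, 0.04])]
board5 [([282.2, 241.0], 0.98, [0.579, -0.137, 0.036]
[... 181 characters left out ...]
5], 0.58, [0.725, -0.175, 0.0])]
{'time': 0.7, 'q': array([ 6.72083894e+01,  4.97785473e+00,  1.00791309e+01,  9.51006963e+01,
       -2.83185074e-06,  8.99977775e+01]), 'qd': array([-0.03019115, -0.03834276, -0.03286403,  0.09046132,  0.02785769,
        0.04079276]), 'joint_efforts': array([-1.04062430e-03, -5.19960523e+01,  4.64790988e+01,  8.95403136e-04,
       -9.14589509e-05,  1.42311899e-05]), 'ee_pos': array([0.21305621, 0.50704847, 0.2313024 ]), 'tcp_rot': array([1.79999420e+02, 2.85434757e-06, 1.57210612e+02]), 'wrist_force': array([ 0.44868254, -0.53496141, -0.04800395]), 'torque': array([ 0.06012412, -0.08209276,  0.00662377]), 'grasp_force': 0.0, 'opening': 0.08525689803029586}
```

```bash
python3 - <<'E'
import cv2
t=cv2.imread("pics/top0.png");s=cv2.imread("pics/side0.png")
cv2.imwrite("pics/t1.png",cv2.resize(t,None,fx=1.5,fy=1.5,interpolation=2))
cv2.imwrite("pics/s1.png",cv2.resize(s[140:320,190:390],None,fx=3.3,fy=3.3,interpolation=2)[:594])
cv2.imwrite("pics/t2.png",cv2.resize(t[135:235,225:355],None,fx=6,fy=6,interpolation=2))
E
```

```text
(no output)
```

View pics/t1.png

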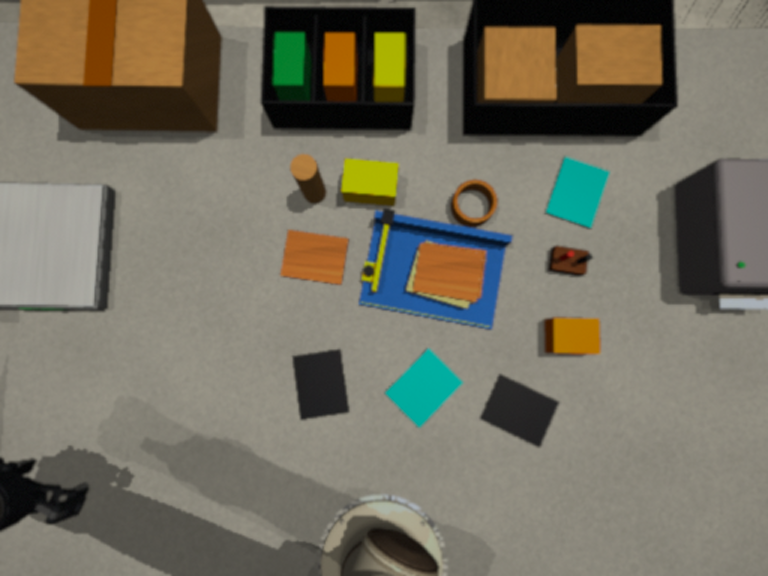

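View pics/s1.png

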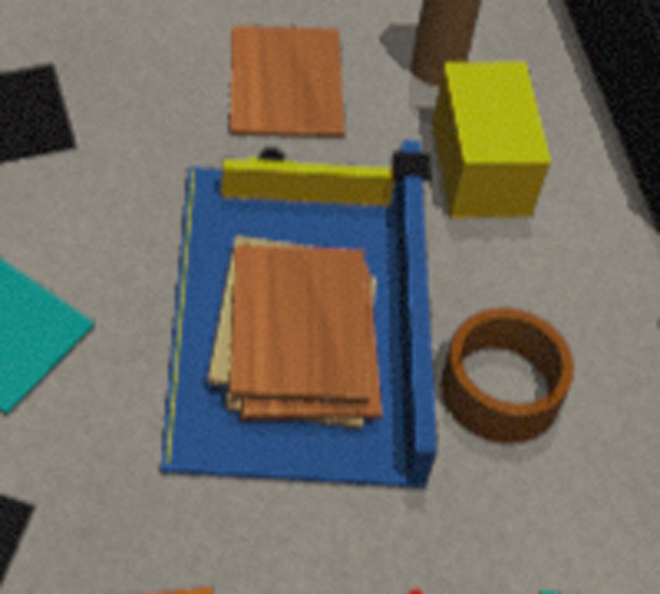

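View pics/t2.png

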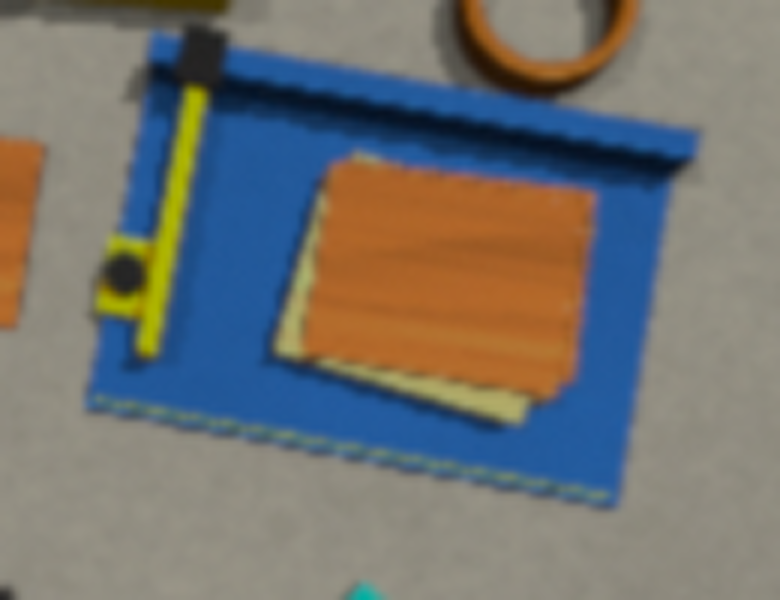

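The top view shows the tray at about (290,180) px, yawed clockwise, with the yellow guide along (260,150)-(252,194). The candidates for board5 are:
- The brown board on the stack, at (296,181).
- Black look-alikes at (213,256) and (346,273).
- Turquoise look-alikes at (283,258) and (385,128).
- The brown spare board at (208,171).

The stack in the tray is the one meant: it is brown, lies on the tray, and has pale boards under it. The enlarged crop confirms this.

```bash
python3 - <<'E'
from h import *
from scipy.optimize import least_squares
T=bot.camera("top");S=bot.camera("side")
f=lambda p,s,o:((np.array(p,float)+.5)/s-.5+o)
tp=lambda p:f(p,6,np.array([225,135])); sp=lambda p:f(p,3.3,np.array([190,140]))
L=np.array([[-.08,.15,.008],[-.08,-.13,.008],[.11,.15,.058],[.11,-.13,.058],[.095,-.13,.058]])
obs=[(T,tp([(90,405),(615,507),(153,33),(700,130)]),L[:4]),(S,sp([(190,168),(163,470)]),L[:2])]
def W(v,l):
    c,s=np.cos(v[2]),np.sin(v[2]);return np.c_[v[0]+c*l[:,0]-s*l[:,1],v[1]+s*l[:,0]+c*l[:,1],l[:,2]]
r=least_squares(lambda v:np.concatenate([(proj(c,W(v,l))-p).ravel() for c,p,l in obs]),[.57,-.1,-.17])
v=r.x;print(v.round(4),np.degrees(v[2]),r.fun.round(1))
def tl(w):
    d=w[:,:2]-v[:2];c,s=np.cos(v[2]),np.sin(v[2]);return np.c_[c*d[:,0]+s*d[:,1],-s*d[:,0]+c*d[:,1]]*1000
print("guide top",tl(onz(T,tp([(210,88),(160,355)]),.048)).round(1))
print("guide side",tl(onz(S,sp([(393,178),(223,175)]),.048)).round(1))
print("b5 top",tl(onz(T,tp([(330,163),(597,190),(570,395),(303,357)]),.043)).round(1))
print("b5 side",tl(onz(S,sp([(233,250),(365,248),(382,400),(230,400)]),.043)).round(1))
print("b4",tl(onz(T,tp([(275,352),(523,425)]),.036)).round(1))
print("others tray",{t:[tl(onz(T,m["location"],0)[:1]).round(0).tolist() for m in bot.find_in("top",t)[:2]] for t in("tape_roll","carton_yellow","spare_board","carton_orange","marker_block")})
E
```

```text
[ 0.5642 -0.1056 -0.1693] -9.701479784515168 [-0.6  0.1  0.9 -0.3 -0.1 -0.7  0.5 -0.4 -0.5 -0.6 -0.6 -0.2]
guide top [[ 87.7 116.3]
 [-51.1 116.1]]
guide side [[ 87.1 115.8]
 [-49.2 109.7]]
b5 top [[ 61.7  49.4]
 [ 72.5 -85.7]
 [-32.7 -89.4]
 [-38.4  45.3]]
b5 side [[-37.8  39.9]
 [ 64.1  48.5]
 [ 73.9 -83.9]
 [-33.7 -90.8]]
b4 [[-37.7  59.4]
 [-51.2 -69.9]]
others tray {'tape_roll': [[[199.0, -55.0]]], 'carton_yellow': [[[180.0, 187.0]], [[26.0, -19.0]]], 'spare_board': [[[-3.0, 260.0]]], 'carton_orange': [], 'marker_block': [[[95.0, -273.0]], [[-29.0, -34.0]]]}
```

```bash
cat >> h.py <<'E'
V=np.array([.5642,-.1056,-.1693])
def t2w(x,y):
    c,s=np.cos(V[2]),np.sin(V[2]);return np.array([V[0]+c*x-s*y,V[1]+s*x+c*y])
def w2t(p):
    c,s=np.cos(V[2]),np.sin(V[2]);d=np.array(p)[:2]-V[:2];return np.array([c*d[0]+s*d[1],-s*d[0]+c*d[1]])
def go(x,y,z,yaw):  # tray xy (m), z, tray-relative yaw deg -> shift in tool axes
    o=bot.get_obs();M=R.from_euler('xyz',o["tcp_rot"],degrees=True)
    d=M.inv().apply(np.r_[t2w(x,y),z]-o["ee_pos"])
    dy=(yaw+np.degrees(V[2])-o["tcp_rot"][2]+180)%360-180
    print("shift",d.round(4),"turn rad",round(-np.radians(dy),4),"now tray",w2t(o["ee_pos"]).round(4),o["ee_pos"][2].round(4))
E
python3 -c "
from h import *
go(-.1,-.015,.1,180)"
```

```text
shift [-0.4671 -0.4661  0.1313] turn rad -0.2285 now tray [-0.4494  0.5447] 0.2313
```

Call:
arm_command --pt "-0.034 -0.034 0 -0.02" --pt "-0.068 -0.068 0 -0.05" --pt "-0.102 -0.102 0 -0.1" --pt "-0.136 -0.136 0 -0.16" --pt "-0.17 -0.17 0 -0.2285" --hand 0.06

```text
time: 1.55
ee_pos: [0.3041, 0.2828, 0.2314]
tcp_rot: [180.0, 0.0, 170.5]
wrist_force: [1.6, 1.0, 0.8]
opening: 0.06
grasp_force: 0.0
```

```bash
python3 -c "
from h import *
go(-.1,-.015,.1,180)"
```

```text
shift [-0.2206 -0.3548  0.1313] turn rad 0.0032 now tray [-0.3218  0.339 ] 0.2314
```

Call:
arm_command --pt "-0.024 -0.04 0.01 0" --pt "-0.048 -0.08 0.02 0" --pt "-0.072 -0.12 0.03 0" --pt "-0.096 -0.16 0.04 0" --pt "-0.12 -0.2 0.05 0"

```text
time: 2.05
ee_pos: [0.3888, 0.0652, 0.1812]
tcp_rot: [180.0, 0.1, 170.3]
wrist_force: [0.5, 1.0, 0.1]
opening: 0.0599
grasp_force: 0.0
```

Call:
arm_command --pt "-0.025 -0.038 0.015 0" --pt "-0.05 -0.076 0.03 0" --pt "-0.075 -0.114 0.05 0" --pt "-0.1 -0.155 0.07 0" --pt "-0.1 -0.155 0.08 0.0032"

```text
time: 2.55
ee_pos: [0.4614, -0.1064, 0.0994]
tcp_rot: [-180.0, -0.1, 169.9]
wrist_force: [-0.7, 0.0, -0.0]
opening: 0.0601
grasp_force: 0.0
```

```bash
python3 -c "
from h import *
go(-.1,-.015,.02,180)
c=bot.camera('side');cv2.imwrite('pics/s2.png',cv2.resize(c['color'][120:320,130:390],None,fx=3,fy=3))"
```

```text
shift [-0.0012  0.0032  0.0793] turn rad -0.0077 now tray [-0.1012 -0.0181] 0.0994
```

View pics/s2.png

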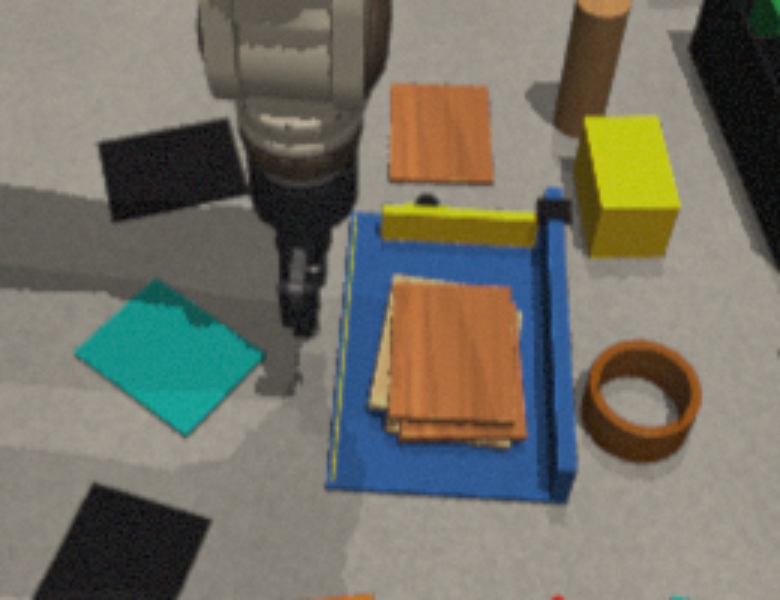

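The gripper hangs over the turquoise look-alike beside the tray (tip at about (300,330) in the crop). I'll touch down on the strip of tray floor in front of the stack instead.

Call:
arm_command --pt "-0.01 0.003 0 -0.0077" --pt "-0.02 0.003 0.02 -0.0077" --pt "-0.031 0.003 0.05 -0.0077" --pt "-0.031 0.003 0.075 -0.0077" --pt "-0.031 0.003 0.079 -0.0077"

```text
time: 3.1
ee_pos: [0.4913, -0.1031, 0.0206]
tcp_rot: [180.0, -0.2, 170.7]
wrist_force: [-0.9, 0.2, -0.2]
opening: 0.0603
grasp_force: 0.0
```

Call:
arm_command --pt "0 0 0.002 0" --pt "0 0 0.004 0" --pt "0 0 0.006 0" --pt "0 0 0.008 0" --pt "0 0 0.009 0"

```text
time: 3.6
ee_pos: [0.4922, -0.1049, 0.0137]
tcp_rot: [-180.0, 0.0, 170.6]
wrist_force: [-0.5, 0.4, -0.2]
opening: 0.0601
grasp_force: 0.0
```

Call:
arm_command --pt "0 0 0.001 0" --pt "0 0 0.002 0" --pt "0 0 0.003 0" --pt "0 0 0.003 0" --pt "0 0 0.003 0"

```text
time: 4.1
ee_pos: [0.492, -0.1049, 0.0102]
tcp_rot: [-180.0, -0.0, 170.6]
wrist_force: [-0.0, 0.3, 0.2]
opening: 0.0601
grasp_force: 0.0
```

Call:
arm_command --pt "0 0 0.001 0" --pt "0 0 0.002 0" --pt "0 0 0.003 0" --pt "0 0 0.003 0" --pt "0 0 0.003 0"

```text
time: 4.6
ee_pos: [0.492, -0.1049, 0.0072]
tcp_rot: [-180.0, -0.0, 170.6]
wrist_force: [0.2, 0.4, 0.4]
opening: 0.06
grasp_force: 0.0
```

Call:
arm_command --pt "0 0 0.001 0" --pt "0 0 0.002 0" --pt "0 0 0.002 0" --pt "0 0 0.002 0" --pt "0 0 0.002 0"

```text
time: 5.1
ee_pos: [0.492, -0.1049, 0.0053]
tcp_rot: [-180.0, 0.0, 170.6]
wrist_force: [0.6, 0.2, -0.6]
opening: 0.0603
grasp_force: 0.0
```

Call:
arm_command --pt "0 0 0.001 0" --pt "0 0 0.002 0" --pt "0 0 0.002 0" --pt "0 0 0.002 0" --pt "0 0 0.002 0"

```text
time: 5.6
ee_pos: [0.492, -0.1049, 0.0033]
tcp_rot: [-180.0, -0.0, 170.6]
wrist_force: [-2.0, 0.2, 0.4]
opening: 0.06
grasp_force: 0.0
```

Call:
arm_command --pt "0 0 0.001 0" --pt "0 0 0.0015 0" --pt "0 0 0.0015 0" --pt "0 0 0.0015 0" --pt "0 0 0.0015 0"

```text
time: 6.1
ee_pos: [0.4922, -0.1049, 0.0029]
tcp_rot: [-180.0, 0.0, 170.6]
wrist_force: [-5.1, 1.1, 9.8]
opening: 0.06
grasp_force: 5.3
```

Floor contact came at TCP z = 3 mm. I'll raise 2.5 mm clear of the floor and push towards the fence.

Call:
arm_command --pt "0 0 -0.004 0.005" --pt "-0.002 0 -0.004 0.005" --pt "-0.005 0 -0.004 0.005" --pt "-0.008 0 -0.004 0.005" --pt "-0.011 0 -0.004 0.005"

```text
time: 6.6
ee_pos: [0.5031, -0.1067, 0.0055]
tcp_rot: [180.0, -0.0, 170.3]
wrist_force: [0.0, -0.0, 1.1]
opening: 0.06
grasp_force: 0.0
```

Call:
arm_command --pt "-0.003 0 0 0" --pt "-0.006 0 0 0" --pt "-0.009 0 0 0" --pt "-0.012 0 0 0" --pt "-0.015 0 0 0"

```text
time: 7.1
ee_pos: [0.5177, -0.1092, 0.0057]
tcp_rot: [180.0, -0.0, 170.3]
wrist_force: [-1.5, -0.1, 0.8]
opening: 0.0599
grasp_force: 0.6
```

Call:
arm_command --pt "-0.003 0 0 0" --pt "-0.006 0 0 0" --pt "-0.009 0 0 0" --pt "-0.012 0 0 0" --pt "-0.014 0 0 0"

```text
time: 7.6
ee_pos: [0.5317, -0.1116, 0.0057]
tcp_rot: [-180.0, -0.0, 170.3]
wrist_force: [-1.3, 0.1, 0.1]
opening: 0.0598
grasp_force: 0.7
```

```bash
python3 -c "
from h import *
go(-.016,-.015,.0055,180)"
```

```text
shift [-0.015  -0.0036  0.0002] turn rad -0.0005 now tray [-0.031  -0.0114] 0.0057
```

Call:
arm_command --pt "-0.0025 0 0 0" --pt "-0.005 0 0 0" --pt "-0.0075 0 0 0" --pt "-0.009 0 0 0" --pt "-0.01 0 0 0"

```text
time: 8.1
ee_pos: [0.5411, -0.1132, 0.0057]
tcp_rot: [180.0, -0.0, 170.3]
wrist_force: [-5.1, 0.9, 1.4]
opening: 0.0599
grasp_force: 2.4
```

Call:
arm_command --pt "-0.0005 0 0 0" --pt "-0.001 0 0 0" --pt "-0.0015 0 0 0" --pt "-0.002 0 0 0" --pt "-0.002 0 0 0"

```text
time: 8.6
ee_pos: [0.5432, -0.1136, 0.0057]
tcp_rot: [180.0, -0.0, 170.3]
wrist_force: [-3.4, 0.8, -1.2]
opening: 0.0599
grasp_force: 2.1
```

Call:
arm_command --pt "-0.0005 0 0 0" --pt "-0.001 0 0 0" --pt "-0.0015 0 0 0" --pt "-0.002 0 0 0" --pt "-0.002 0 0 0"

```text
time: 9.1
ee_pos: [0.5452, -0.1139, 0.0057]
tcp_rot: [180.0, -0.0, 170.3]
wrist_force: [-3.8, 0.9, -0.0]
opening: 0.0602
grasp_force: 2.1
```

Call:
arm_command --pt "-0.0005 0 0 0" --pt "-0.001 0 0 0" --pt "-0.0015 0 0 0" --pt "-0.0015 0 0 0" --pt "-0.0015 0 0 0"

```text
time: 9.6
ee_pos: [0.5457, -0.114, 0.0057]
tcp_rot: [180.0, -0.1, 170.3]
wrist_force: [-9.8, 3.0, 4.0]
opening: 0.0601
grasp_force: 5.4
```

```bash
python3 -c "
from h import *
go(-.016,-.015,.0055,180)
c=bot.camera('side');cv2.imwrite('pics/s3.png',cv2.resize(c['color'][170:300,210:370],None,fx=4.5,fy=4.5,interpolation=2))"
```

```text
shift [-0.0009 -0.0036  0.0002] turn rad -0.0007 now tray [-0.0169 -0.0114] 0.0057
```

View pics/s3.png

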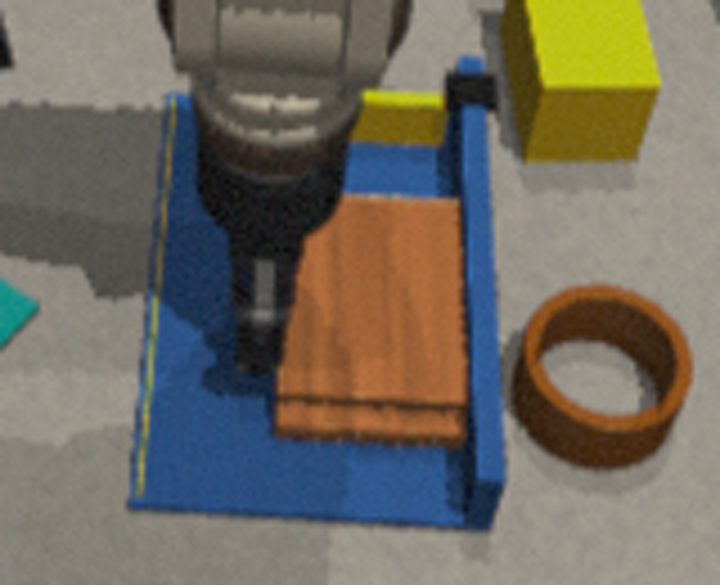

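The picture shows every board against the fence at the 462 px edge, and contact reached about 10 N. Next I'll back off, lift, and swing round to the open right side.

Call:
arm_command --pt "0.01 0 0 0" --pt "0.012 0 -0.02 0" --pt "0.012 -0.01 -0.06 0" --pt "0.005 -0.03 -0.07 0.15" --pt "-0.01 -0.05 -0.07 0.3"

```text
time: 10.15
ee_pos: [0.5498, -0.1661, 0.0794]
tcp_rot: [179.9, 0.4, 152.8]
wrist_force: [0.8, -0.6, 0.2]
opening: 0.0601
grasp_force: 0.0
```

```bash
python3 -c "
from h import *
go(.042,-.118,.0755,90);go(.042,-.118,.0755,-90);print(bot.get_obs()['q'])"
```

```text
shift [-0.0607 -0.0395  0.0043] turn rad 1.2652 now tray [-0.004 -0.062] 0.0794
shift [-0.0607 -0.0395  0.0043] turn rad -1.8764 now tray [-0.004 -0.062] 0.0794
[-1.68072528e+01  7.63471880e+00 -3.82011538e+00  7.81581258e+01
 -2.57088794e-03  1.04009023e+01]
```

Call:
arm_command --pt "-0.015 -0.01 0 0.15" --pt "-0.03 -0.02 0 0.3" --pt "-0.045 -0.03 0 0.45" --pt "-0.06 -0.039 0 0.6" --pt "-0.06 -0.039 0 0.75"

```text
time: 10.65
ee_pos: [0.5853, -0.229, 0.076]
tcp_rot: [179.9, 0.1, 109.7]
wrist_force: [-0.7, 1.0, -0.6]
opening: 0.0603
grasp_force: 0.0
```

Call:
arm_command --pt "0 0 0 0.15" --pt "0 0 0 0.3" --pt "0 0 0 0.45" --pt "0 0 0 0.515" --pt "0 0 0 0.515"

```text
time: 11.15
ee_pos: [0.5845, -0.2273, 0.0763]
tcp_rot: [179.9, 0.0, 80.6]
wrist_force: [1.0, 0.7, -0.6]
opening: 0.06
grasp_force: 0.0
```

```bash
python3 -c "
from h import *
go(.042,-.118,.0055,90);print(bot.get_obs()['q'])
c=bot.camera('side');cv2.imwrite('pics/s4.png',cv2.resize(c['color'][170:330,210:400],None,fx=3.7,fy=3.7,interpolation=2))"
```

```text
shift [-0.0014  0.0013  0.0708] turn rad 0.0045 now tray [ 0.0405 -0.1166] 0.0763
[-2.12534041e+01  1.51348703e+01  4.53985817e+00  7.92870788e+01
 -1.36882569e-03  7.81886427e+01]
```

View pics/s4.png

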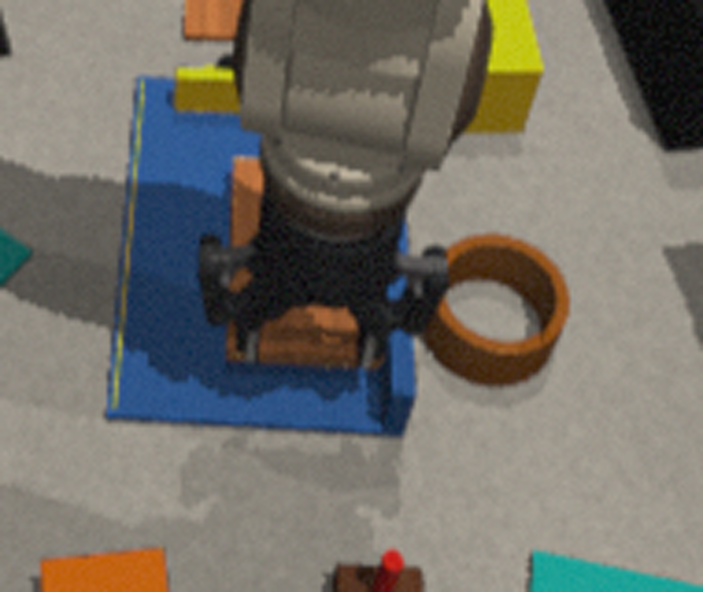

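The picture shows the fingers straddling x along the right edge, with linkage elbows at crop (430,265) and (410,325). I'll check whether the elbows clear the fence.

```bash
python3 -c "
from h import *
c=bot.camera('side')
p=(np.array([(445,255),(445,285),(430,325),(395,335),(365,365),(250,365),(210,320),(200,240)])+.5)/3.7-.5+[210,170]
o,r=ray(c,p);n=np.array([-np.sin(V[2]),np.cos(V[2]),0]);q=np.r_[t2w(.04,-.1166),0]
w=o+r*(((q-o)@n)/(r@n))[:,None]
for a in w: print((w2t(a)*1000).round(), 'z',round(a[2]*1000), 'above tcp',round(a[2]*1000-76))"
```

```text
[ 105. -117.] z 194 above tcp 118
[ 109. -117.] z 164 above tcp 88
[ 108. -117.] z 120 above tcp 44
[  90. -117.] z 106 above tcp 30
[  77. -117.] z 68 above tcp -8
[   8. -117.] z 60 above tcp -16
[ -19. -117.] z 111 above tcp 35
[ -27. -117.] z 196 above tcp 120
```

Call:
arm_command --pt "0 -0.005 0 0.0045" --pt "0 -0.01 0 0.0045" --pt "0 -0.0105 0 0.0045" --pt "0 -0.0105 0.01 0.0045" --pt "0 -0.0105 0.025 0.0045" --hand 0.04

```text
time: 11.75
ee_pos: [0.5741, -0.2256, 0.0507]
tcp_rot: [179.9, 0.0, 80.4]
wrist_force: [0.4, -0.3, -0.1]
opening: 0.0402
grasp_force: 0.0
```

```bash
python3 -c "
from h import *
go(.03,-.118,.009,90)
c=bot.camera('side')
cv2.imwrite('pics/s5.png',cv2.resize(c['color'][170:330,210:400],None,fx=3.7,fy=3.7,interpolation=2))"
```

```text
shift [-0.0013 -0.0001  0.0417] turn rad 0.0009 now tray [ 0.03   -0.1166] 0.0507
```

View pics/s5.png

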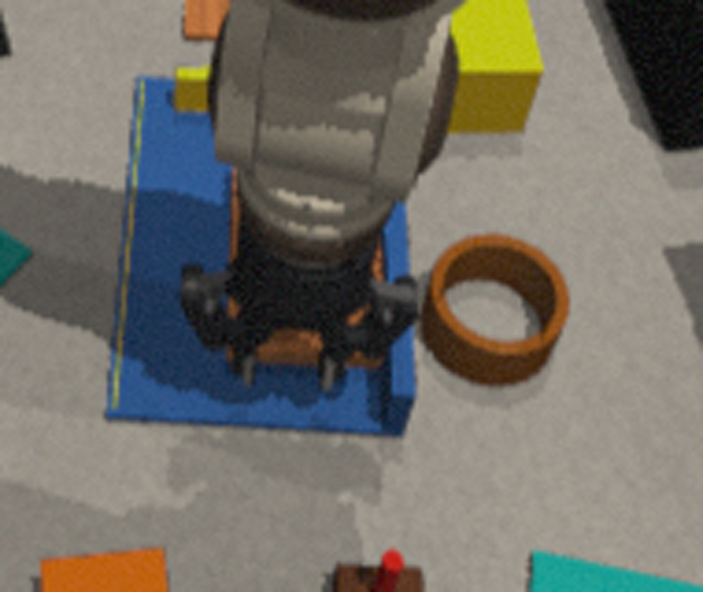

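The elbows (crop (415,310)) now reach about x = 93. I'll shift 8 mm more to the front and descend.

Call:
arm_command --pt "-0.001 -0.004 0.005 0.001" --pt "-0.001 -0.008 0.015 0.001" --pt "-0.001 -0.008 0.03 0.001" --pt "-0.001 -0.008 0.0405 0.001" --pt "-0.001 -0.008 0.0415 0.001"

```text
time: 12.3
ee_pos: [0.5647, -0.2247, 0.0072]
tcp_rot: [-179.9, -0.0, 80.3]
wrist_force: [-0.4, 0.3, -0.5]
opening: 0.04
grasp_force: 0.0
```

Call:
arm_command --pt "0.003 0 0 0" --pt "0.006 0 0 0" --pt "0.009 0 0 0" --pt "0.012 0 0 0" --pt "0.015 0 0 0"

```text
time: 12.8
ee_pos: [0.5683, -0.21, 0.0096]
tcp_rot: [180.0, 0.0, 80.3]
wrist_force: [0.2, -0.3, -0.2]
opening: 0.04
grasp_force: 0.0
```

```bash
python3 -c "
from h import *
go(.022,-.026,.009,90)"
```

```text
shift [0.0762 0.0003 0.0006] turn rad -0.0 now tray [ 0.0217 -0.1022] 0.0096
```

Call:
arm_command --pt "0.004 0 0 0" --pt "0.008 0 0 0" --pt "0.012 0 0 0" --pt "0.015 0 0 0" --pt "0.018 0 0 0"

```text
time: 13.3
ee_pos: [0.5712, -0.1923, 0.0094]
tcp_rot: [180.0, 0.0, 80.3]
wrist_force: [-0.2, -0.4, 0.9]
opening: 0.0401
grasp_force: 0.8
```

Call:
arm_command --pt "0.004 0 0 0" --pt "0.008 0 0 0" --pt "0.012 0 0 0" --pt "0.015 0 0 0" --pt "0.018 0 0 0"

```text
time: 13.8
ee_pos: [0.5742, -0.1745, 0.0093]
tcp_rot: [180.0, 0.0, 80.3]
wrist_force: [0.0, -1.9, 0.4]
opening: 0.0402
grasp_force: 0.8
```

Call:
arm_command --pt "0.004 0 0 0" --pt "0.008 0 0 0" --pt "0.012 0 0 0" --pt "0.015 0 0 0" --pt "0.018 0 0 0"

```text
time: 14.3
ee_pos: [0.5773, -0.1567, 0.0093]
tcp_rot: [180.0, 0.0, 80.3]
wrist_force: [-0.5, -1.2, 0.5]
opening: 0.04
grasp_force: 0.8
```

```bash
python3 -c "
from h import *
go(.022,-.026,.009,90)"
```

```text
shift [0.0222 0.0005 0.0003] turn rad -0.0001 now tray [ 0.0215 -0.0482] 0.0093
```

Call:
arm_command --pt "0.003 0 0 0" --pt "0.006 0 0 0" --pt "0.009 0 0 0" --pt "0.011 0 0 0" --pt "0.012 0 0 0"

```text
time: 14.8
ee_pos: [0.5793, -0.1451, 0.0093]
tcp_rot: [180.0, 0.0, 80.3]
wrist_force: [-0.7, -2.0, 0.9]
opening: 0.0399
grasp_force: 1.0
```

Call:
arm_command --pt "0.001 0 0 0" --pt "0.002 0 0 0" --pt "0.003 0 0 0" --pt "0.004 0 0 0" --pt "0.004 0 0 0"

```text
time: 15.3
ee_pos: [0.5799, -0.1411, 0.0093]
tcp_rot: [-180.0, -0.0, 80.3]
wrist_force: [-1.1, -1.2, 0.5]
opening: 0.0403
grasp_force: 0.5
```

Call:
arm_command --pt "0.001 0 0 0" --pt "0.002 0 0 0" --pt "0.003 0 0 0" --pt "0.003 0 0 0" --pt "0.003 0 0 0"

```text
time: 15.8
ee_pos: [0.5804, -0.1381, 0.0093]
tcp_rot: [180.0, -0.0, 80.3]
wrist_force: [0.2, 0.0, 0.5]
opening: 0.0403
grasp_force: 0.3
```

Call:
arm_command --pt "0.0005 0 0 0" --pt "0.001 0 0 0" --pt "0.0015 0 0 0" --pt "0.0015 0 0 0" --pt "0.0015 0 0 0"

```text
time: 16.3
ee_pos: [0.5806, -0.1368, 0.0092]
tcp_rot: [-180.0, -0.0, 80.3]
wrist_force: [-1.0, -1.7, -0.0]
opening: 0.0402
grasp_force: 0.7
```

Call:
arm_command --pt "0.0005 0 0 0" --pt "0.001 0 0 0" --pt "0.001 0 0 0" --pt "0.001 0 0 0" --pt "0.001 0 0 0"

```text
time: 16.8
ee_pos: [0.5808, -0.1358, 0.0093]
tcp_rot: [-180.0, -0.0, 80.3]
wrist_force: [-0.1, -0.5, 0.7]
opening: 0.0399
grasp_force: 0.5
```

Call:
arm_command --pt "0.0005 0 0 0" --pt "0.001 0 0 0" --pt "0.001 0 0 0" --pt "0.001 0 0 0" --pt "0.001 0 0 0"

```text
time: 17.3
ee_pos: [0.581, -0.1348, 0.0093]
tcp_rot: [180.0, -0.0, 80.3]
wrist_force: [0.2, -1.5, -0.4]
opening: 0.0401
grasp_force: 0.5
```

Call:
arm_command --pt "0.0005 0 0 0" --pt "0.001 0 0 0" --pt "0.001 0 0 0" --pt "0.001 0 0 0" --pt "0.001 0 0 0"

```text
time: 17.8
ee_pos: [0.5812, -0.1338, 0.0093]
tcp_rot: [-180.0, -0.0, 80.3]
wrist_force: [0.1, -1.0, 0.2]
opening: 0.04
grasp_force: 0.5
```

Call:
arm_command --pt "0.0005 0 0 0" --pt "0.001 0 0 0" --pt "0.001 0 0 0" --pt "0.001 0 0 0" --pt "0.001 0 0 0"

```text
time: 18.3
ee_pos: [0.5814, -0.1328, 0.0093]
tcp_rot: [180.0, -0.0, 80.3]
wrist_force: [0.3, -1.1, -0.8]
opening: 0.0399
grasp_force: 0.6
```

```bash
python3 -c "
from h import *
go(.022,-.026,.009,90)
c=bot.camera('side');print('f',bot.get_obs()['wrist_force'])
cv2.imwrite('pics/s6.png',cv2.resize(c['color'][170:300,210:370],None,fx=4.5,fy=4.5,interpolation=2))"
```

```text
shift [-0.002   0.0005  0.0003] turn rad -0.0001 now tray [ 0.0215 -0.024 ] 0.0093
f [-0.741764   -1.41513439 -0.05040539]
```

View pics/s6.png

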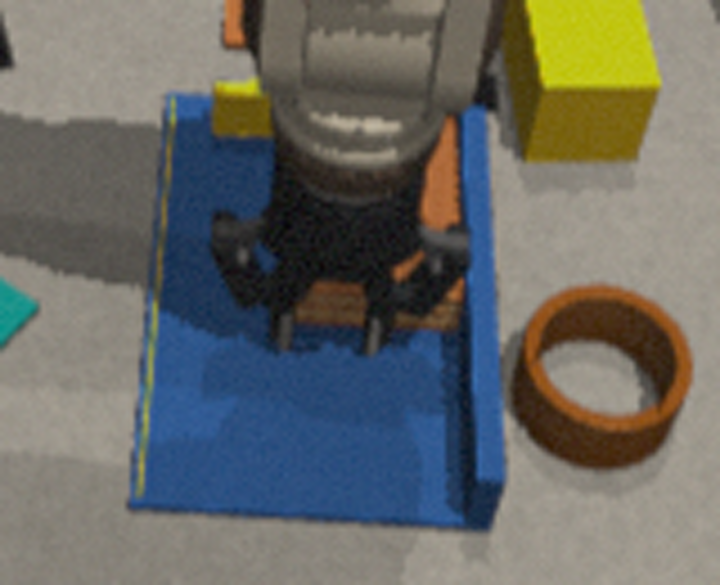

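Boards are stacked evenly and still sliding (right edge at crop y about 325). I'll keep going in 1 mm steps.

Call:
arm_command --pt "0.0005 0 0 0" --pt "0.001 0 0 0" --pt "0.001 0 0 0" --pt "0.001 0 0 0" --pt "0.001 0 0 0"

```text
time: 18.85
ee_pos: [0.5815, -0.1322, 0.0093]
tcp_rot: [180.0, 0.0, 80.3]
wrist_force: [-0.9, -5.7, -0.4]
opening: 0.0402
grasp_force: 2.3
```

Call:
arm_command --pt "0.0005 0 0 0" --pt "0.001 0 0 0" --pt "0.001 0 0 0" --pt "0.001 0 0 0" --pt "0.001 0 0 0"

```text
time: 19.35
ee_pos: [0.5815, -0.1321, 0.0093]
tcp_rot: [180.0, 0.1, 80.2]
wrist_force: [-1.6, -10.0, -0.3]
opening: 0.04
grasp_force: 4.9
```

Contact at 10 N against the guide. I'll back off, lift, and return to the front for a second tap.

Call:
arm_command --pt "-0.006 0 0 0" --pt "-0.014 0 0 0" --pt "-0.014 0 -0.03 0" --pt "-0.014 0 -0.075 0" --pt "-0.014 -0.03 -0.075 -0.15"

```text
time: 19.85
ee_pos: [0.5547, -0.1408, 0.091]
tcp_rot: [179.4, 0.1, 88.9]
wrist_force: [0.2, 0.6, 0.4]
opening: 0.0399
grasp_force: 0.0
```

Call:
arm_command --pt "0 -0.03 0 -0.15" --pt "0 -0.06 0 -0.3" --pt "0 -0.075 0 -0.45" --pt "0 -0.075 0 -0.6" --pt "0 -0.075 0 -0.75"

```text
time: 20.35
ee_pos: [0.4744, -0.1382, 0.0847]
tcp_rot: [179.9, 0.0, 132.2]
wrist_force: [0.2, 0.8, -0.0]
opening: 0.0397
grasp_force: 0.0
```

Call:
arm_command --pt "0 0 0 -0.15" --pt "0 0 0 -0.3" --pt "0 0 0 -0.45" --pt "0 0 0 -0.6" --pt "0 0 0 -0.67"

```text
time: 20.85
ee_pos: [0.4748, -0.1382, 0.0844]
tcp_rot: [180.0, 0.0, 170.6]
wrist_force: [0.1, -0.2, -0.4]
opening: 0.04
grasp_force: 0.0
```

```bash
python3 -c "
from h import *
go(-.03,.045,.009,180)
a=bot.camera('side')['color'][160:280,210:370];b=bot.camera('top')['color'][130:230,225:345]
cv2.imwrite('pics/s7.png',np.hstack([cv2.resize(a,(400,300),interpolation=2),cv2.resize(b,(360,300),interpolation=2)]))"
```

```text
shift [-0.0531  0.0918  0.0755] turn rad 0.0049 now tray [-0.0827 -0.0472] 0.0844
```

View pics/s7.png

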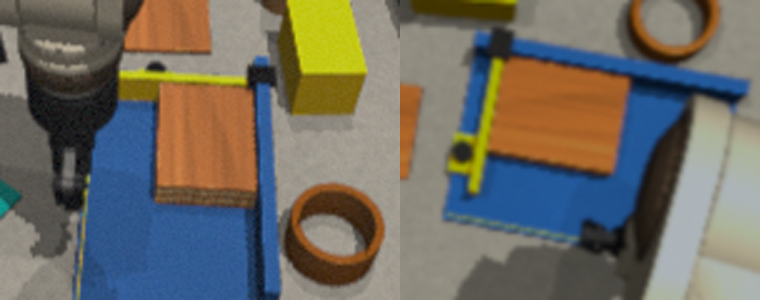

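Both views show the stack tight in the corner. One more tap on the front edge will confirm it.

Call:
arm_command --pt "0 0.03 0 0.005" --pt "0 0.065 0 0.005" --pt "-0.02 0.092 0.02 0.005" --pt "-0.05 0.092 0.05 0.005" --pt "-0.053 0.092 0.074 0.005"

```text
time: 21.45
ee_pos: [0.5449, -0.0558, 0.009]
tcp_rot: [180.0, 0.1, 169.9]
wrist_force: [-0.3, 0.4, -1.2]
opening: 0.0399
grasp_force: 0.0
```

Call:
arm_command --pt "-0.003 0 0.001 0" --pt "-0.006 0 0.001 0" --pt "-0.009 0 0.001 0" --pt "-0.011 0 0.001 0" --pt "-0.011 0 0.001 0"

```text
time: 21.95
ee_pos: [0.5537, -0.0586, 0.0096]
tcp_rot: [180.0, 0.0, 169.9]
wrist_force: [-0.6, -0.8, 0.3]
opening: 0.0399
grasp_force: 0.0
```

```bash
python3 -c "
from h import *
go(-.017,.045,.009,180)"
```

```text
shift [-0.0013  0.0004  0.0007] turn rad -0.0066 now tray [-0.0183  0.0446] 0.0096
```

Call:
arm_command --pt "-0.0005 0 0 -0.0066" --pt "-0.001 0 0 -0.0066" --pt "-0.0015 0 0 -0.0066" --pt "-0.0015 0 0 -0.0066" --pt "-0.0015 0 0 -0.0066"

```text
time: 22.45
ee_pos: [0.5549, -0.0587, 0.0093]
tcp_rot: [180.0, 0.0, 170.3]
wrist_force: [-0.6, 0.7, -0.6]
opening: 0.0401
grasp_force: 0.0
```

Call:
arm_command --pt "-0.0005 0 0 0" --pt "-0.001 0 0 0" --pt "-0.001 0 0 0" --pt "-0.001 0 0 0" --pt "-0.001 0 0 0"

```text
time: 22.95
ee_pos: [0.5552, -0.0588, 0.0092]
tcp_rot: [-180.0, -0.1, 170.3]
wrist_force: [-5.4, 0.9, 2.9]
opening: 0.0401
grasp_force: 2.5
```

Call:
arm_command --pt "-0.0005 0 0 0" --pt "-0.0005 0 0 0" --pt "-0.0005 0 0 0" --pt "-0.0005 0 0 0" --pt "-0.0005 0 0 0"

```text
time: 23.45
ee_pos: [0.5552, -0.0588, 0.0091]
tcp_rot: [-180.0, -0.1, 170.3]
wrist_force: [-7.7, 1.4, 4.5]
opening: 0.0399
grasp_force: 3.8
```

Call:
arm_command --pt "0.004 0 0 0" --pt "0.012 0 0 0" --pt "0.02 0 -0.03 0" --pt "0.04 -0.02 -0.075 0" --pt "0.08 -0.06 -0.09 0"

```text
time: 23.95
ee_pos: [0.4775, -0.0984, 0.0998]
tcp_rot: [180.0, 0.3, 170.5]
wrist_force: [0.2, -1.2, 0.1]
opening: 0.0402
grasp_force: 0.0
```

Call:
arm_command --pt "0.03 -0.03 0 0" --pt "0.06 -0.06 0 0" --pt "0.09 -0.09 0 0" --pt "0.1 -0.1 0 0" --pt "0.1 -0.1 0 0"

```text
time: 24.45
ee_pos: [0.3593, -0.1813, 0.0964]
tcp_rot: [-180.0, 0.1, 170.2]
wrist_force: [0.1, -0.2, 0.1]
opening: 0.04
grasp_force: 0.0
```

```bash
python3 -c "
from h import *
a=bot.camera('side')['color'][160:260,220:330];b=bot.camera('top')['color'][135:210,230:312]
cv2.imwrite('pics/s8.png',np.hstack([cv2.resize(a,(396,360),interpolation=2),cv2.resize(b,(394,360),interpolation=2)]))"
```

```text
(no output)
```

View pics/s8.png

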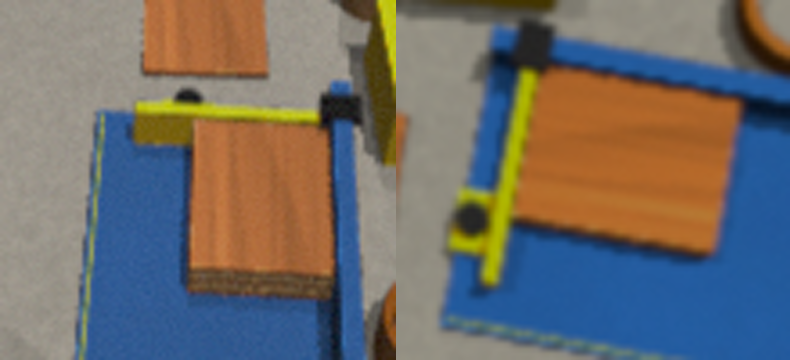

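The stack's top edge meets the guide (left crop, about (260,120)) and the fence (335,200). Its layers line up, and the robot is clear.

```bash
python3 -c "
from workcell import bot
print(bot.job_done())"
```

```text
the job is handed in; nothing more can be done
None
```

I handed the job in at about 24.6 s: all five boards look flush against the fence and guide in both camera views, after final taps of about 8 N (fence) and 10 N (guide); the hand-in call returned no verdict.

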